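# Slide the thermometer case out over the edge of the glass shelf

### The arm

A 6-joint arm with a two-finger parallel gripper is mounted at the origin on the work surface. World frame = base frame: x ahead of the robot, y to its left, z up, the work surface at z = 0. Lengths are in m, angles in degrees, forces in N, time in s.
With the tool pointing down it reaches from about 0.4 to 0.825 m from the base axis. Payload 7 kg.
Tool frame: the origin (TCP) lies between the finger pads; the fingertips stand 19 mm ahead of it and the grasp point (between the pads) is the TCP; z points along the fingers, y is the line along which they close (so a half turn about z gives the same grasp; the last joint's range is limited). The gripper opens to 88 mm and grips with 3 to 60 N. Pads are 19 mm wide; open, the fingers measure 130 mm over their backs; the gripper's body (78 mm by 193 mm) begins 47 mm behind the grasp point.
Start: joints at [-48.18, 20.546, 0.682, 0, -70.136, -16.507], TCP at [0.289, -0.61, 0.246] pointing down, gripper open.
Joint ranges: [-176.03, 176.03], [-82.01, 121.73], [-58.28, 71.71], [-173.87, 95.51], [-174.79, -0.11], [-173.66, 173.66]. Speed limits (degrees/s): [136.94, 136.94, 172.46, 180, 180, 180].

### API

Orientations are given as [roll, pitch, yaw] about the fixed x, y, z axes, in that order (R = Rz(yaw) Ry(pitch) Rx(roll)).
In Python, from plant import get_obs, snapshot, close_job, spot_in, spot_point gives the robot as it stands.
- The arm moves only by the tool play_rows, never from a script. Its argument "plan" is a list of rows, each a list of 6 numbers: the shift along the tool's x, y, z in cm, then the turn, a rotation vector about the tool's x, y, z in degrees. A call has 1 to 20 rows; each row shifts and turns the commanded pose from where the row before left it, along the tool's axes as they then stand; what a row does not reach is not made up. A row lasts 1/12 s, in which the tool goes at most 41.7 mm and 7.16 degrees, less where a joint would pass 70% of its speed; a pose out of reach is approached as far as the arm can. A call is refused whole if a number of a shift passes 4.17 or a number of a turn 7.16, either way. A call with a gripper value outside its range is refused whole. "grip" is the finger opening in cm, from 0 to 8.76, set as the call begins (left out, the last holds). The fingers move at their own pace and stop on an object; the grip force is fixed at half the most. Time passes only in rows, so rows that do not move let the fingers close. It gives the time, the measured TCP pose, the force, the opening and the grip force at its end, in the units of the state.
- get_obs(): the state, without advancing time (a new reading comes with each control period).
- snapshot(name): name is "scene" or "top" or "wrist"; returns a dict with "frame" (420x560x3 uint8, red, green, blue), "fx", "fy", "cx", "cy" (pixels), "k1" (the pictures are not rectified: a ray, as slopes to the right and down, at radius r is drawn at 1 + k1 r^2 times it, then the intrinsics apply), "position" and "attitude" of the camera in the world. Camera axes: x right, y down, z forward; pixel columns grow to the right and rows downward; lengths in m; the calibration is good to about 2 mm. A picture is of the moment at which its call begins. There is no depth.
- close_job(): hands the job in; it is judged then, once.
Trained networks look in the newest picture that a camera, given by its name, has taken for a name from the list of things; names that differ only in an ending like _2 or _b are one class to them, and where a whole thing is asked for, a point or a joint stands for the part that bears it (a point fixed in the world has none). Each returns a list of dicts, best first, with "score" (0 to 1); they miss things now and then, are a little off and sometimes report something else, mostly with a low value. They report only what shows in the picture. A call takes as long as a camera call. They do not tell look-alikes from the thing itself.
- spot_in(camera, thing): "position" ([x, y, z] in m, in world coordinates, good to about 4 mm: the middle of the surface that is visible of it).
- spot_point(camera, thing): "position" ([x, y, z] in m, in world coordinates, good to about 4 mm: a listed point, or the origin of a listed thing).
The state is a dict: "clock": time; "joint_pos": joint angles; "qvel": joint speeds; "tau": joint torques, N m; "tool_pos": TCP position; "orientation": TCP orientation; "force": force on the tool from outside, world axes, zero at the start; "moment": the same for the moment, N m; "opening": finger opening in m; "gripper_force": force on a finger pad.
Only numpy, scipy, OpenCV 4.12 (cv2) and the standard library are available. Lean on these libraries where they do the work, as an engineer would, in place of code of your own. Each camera call takes 0.05 s, during which the arm holds its last target. There are 200 camera calls.

### The job

Push the flat thermometer case (the slim grey one with the spring clip) along the frosted glass shelf, clip end first, until 40 mm of it - the whole length of its clip - sticks out over the shelf's front edge, square to that edge, so that it can be taken by the clip later. Only slide it, never lift or tip it; leave everything else on the shelf where it is, and finish with the hand clear of it all.

Things in the scene. Friction and masses are not known exactly. Their poses are not given: they have to be found in the camera images.
- shelf: Fixed low cabinet section of white panels carrying a horizontal frosted glass shelf, 200 mm deep (along its x) and 470 mm wide (along its y), 8 mm thick; the top of the glass is 80 mm above the work surface. Origin: under the middle of the glass, on the work surface. Its x axis points from the front edge (robot side) to the back. Side panels 16 mm thick rise 15 mm above the glass at both ends; nothing stands above the glass at the front or back.
- shelf_edge (a point): Middle of the front edge of the glass, on its top surface (at x = -100 mm, z = 80 mm in the shelf's frame); axes as the shelf's.
- case: Loose thermometer case: flat grey plastic, 120 mm long (its x), 34 mm wide (its y), 8 mm thick, about 60 g, balanced near its middle. A steel spring clip 40 mm long, 10 mm wide lies along the top at the -x end, reaching back from that end to 40 mm; its top is 11.6 mm above the underside (up to 13 mm at the rounded lip). Origin: centre of the underside. It lies on the glass with the clip end roughly towards the front edge, up to 0.35 rad askew.
- case_tip (a point): Middle of the clip-end (-x) face of the case, at its underside, 60 mm from its origin; axes as the case's.
- file_box: Bystander: a similar flat grey plastic box without a clip, 100 x 34 x 8 mm, origin at the centre of its underside. It lies on the glass beside the case, on its left or right.
- cup: Bystander: white plastic measuring cup, 36 mm across, 38 mm high, standing near the front edge between the two flat boxes; origin at the centre of its underside.
- aid_box: Bystander: white first aid box with a latch on its front, 90 x 56 x 40 mm, at the left end of the shelf; origin at the centre of its underside.
- bottle: Bystander: amber glass bottle, 38 mm across, 68 mm high, at the back of the right end of the shelf; origin at the centre of its underside.
- tweezers: Bystander: steel tweezers, 90 mm long, 14 mm wide, 4 mm thick, lying at the front of the right end of the shelf; origin at the middle of the underside.
There are look-alikes about, which are no part of the job. Leave any green or orange look-alike of the case alone.

How it is judged:
By the outcome, as a careful person would: the job done as asked, in the order asked, and still so for the second after the job is handed in, with the robot touching nothing.
It also fails if it takes over 38 s, if anything falls off the work surface, if the arm or the gripper's body presses on something with over 40 N, if the wrist force passes 120 N, or if a joint passes its speed limit or range.

## Working session

There is one attempt and no reset: what is moved stays moved. The work goes in short steps, Python scripts to look and compute and a tool call to move; the robot and the scene stay as the last step left them, time stands still between calls to the robot, and variables do not carry over. Pictures are saved under pics/ and viewed, at most 10 in all, crops included, and the job is handed in when it is done.

Besides the shell and the picture viewer there is one more tool, called in YAML: its name, and indented under it one key for each argument. play_rows: Moves the arm, as the interface text tells. Its arguments: {"type":"object","properties":{"plan":{"type":"array","items":{"type":"array","items":{"type":"number"}}},"grip":{"type":"number"}},"required":["plan"]}

```bash
mkdir -p pics
cat > h.py <<'E'
import numpy as np, cv2
from plant import *
from scipy.spatial.transform import Rotation as R
def cam(s):
    a=np.array(s["attitude"],float)
    if a.shape==(3,3): M=a
    elif a.size==4: M=R.from_quat(a).as_matrix()
    else: M=R.from_euler('xyz',a,degrees=True).as_matrix()
    return M,np.array(s["position"])
def ray(s,u,v,z):
    M,p=cam(s); x=(u-s["cx"])/s["fx"]; y=(v-s["cy"])/s["fy"]
    a,b=x,y
    for _ in range(20):
        k=1+s["k1"]*(a*a+b*b); a,b=x/k,y/k
    d=M@np.array([a,b,1]); return p+d*(z-p[2])/d[2]
def save(s,n,crop=None,k=1):
    f=s["frame"][:,:,::-1]
    if crop: x0,y0,x1,y1=crop; f=f[y0:y1,x0:x1]
    cv2.imwrite("pics/"+n,cv2.resize(f,None,fx=k,fy=k,interpolation=cv2.INTER_CUBIC))
E
python3 - <<'E'
from h import *
for c in ("top","scene"):
    s=snapshot(c); save(s,c+"1.png"); print(c,s["position"],s["attitude"],s["fx"],s["k1"])
    for t in ("shelf_edge","shelf","case","case_tip","file_box","cup","aid_box","bottle","tweezers"):
        try: print(t,[(np.round(d["position"],3).tolist(),round(d["score"],2)) for d in spot_point(c,t)][:4])
        except Exception as e: print(t,e)
print(get_obs())
E
```

```text
top [0.35798983 0.07371983 1.17889138] [-170.3163807     0.422448    -89.58898547] 512.2752996019605 -0.1490649869354222
shelf_edge [([0.432, 0.026, 0.084], 0.84)]
shelf [([0.532, 0.033, -0.0], 0.67)]
case [([0.534, 0.117, 0.079], 0.86), ([0.327, 0.169, 0.0], 0.8), ([0.426, 0.385, -0.001], 0.66), ([0.748, 0.215, -0.001], 0.64)]
case_tip [([0.474, 0.094, 0.08], 0.96), ([0.337, 0.107, 0.002], 0.93), ([0.76, 0.16, -0.003], 0.69), ([0.365, 0.383, 0.001], 0.64)]
file_box [([0.532, -0.05, 0.077], 0.88), ([0.531, 0.222, 0.08], 0.38)]
cup [([0.463, 0.031, 0.081], 0.67)]
aid_box [([0.606, -0.147, 0.079], 0.71), ([0.529, 0.221, 0.08], 0.61)]
bottle [([0.605, -0.145, 0.081], 0.5), ([0.477, 0.096, 0.077], 0.45)]
tweezers [([0.509, -0.163, 0.077], 0.67), ([0.603, -0.145, 0.08], 0.61)]
scene [ 0.83592337 -0.26229036  0.68859851] [-142.60189488    0.53392535   40.5338678 ] 418.4470928295852 -0.048123677040784095
shelf_edge [([0.432, 0.022, 0.081], 0.63)]
shelf [([0.53, 0.036, -0.003], 0.71)]
case [([0.531, 0.113, 0.081], 0.82), ([0.743, 0.215, -0.0], 0.65), ([0.425, 0.388, -0.0], 0.63), ([0.33, 0.1
[... 295 characters left out ...]
0.086], 0.68)]
tweezers []
{'clock': 1.0, 'joint_pos': array([-4.81804223e+01,  2.05456956e+01,  6.81609398e-01,  6.78985048e-04,
       -7.01342517e+01, -1.65073701e+01]), 'qvel': array([-0.03562379,  0.09407057, -0.03200633, -0.03720691,  0.07268162,
       -0.0462929 ]), 'tau': array([-4.99406690e-05, -5.82394338e+01,  2.93298233e+01,  7.00259373e+00,
        1.23104610e-02, -3.57591921e-05]), 'tool_pos': array([ 0.28857752, -0.61018854,  0.24556823]), 'orientation': array([-1.79998225e+02, -1.40021427e-04, -1.54687562e+02]), 'force': array([ 1.249642  , -0.68041932, -1.75350597]), 'moment': array([0.02421916, 0.01664237, 0.00124114]), 'gripper_force': 0.0, 'opening': 0.08764535224572499}
```

View pics/top1.png

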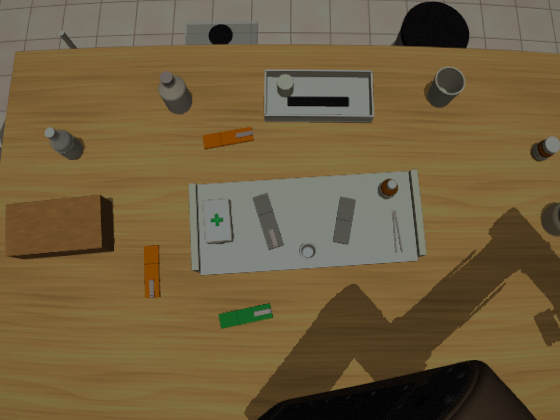

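View pics/scene1.png

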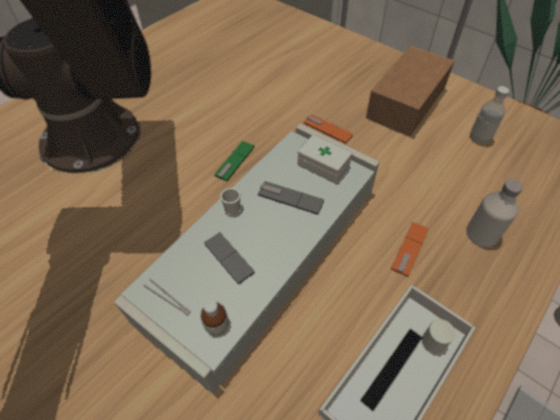

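The grey case with the clip is at top px (267,222), on the glass. The orange look-alikes are at (228,138) and (152,271), and the green one at (245,316); all three are off the shelf. The grey box without a clip is at (344,220), which makes it file_box. One enlarged crop to confirm and measure.

Run:
```python
from h import *
s=snapshot("top"); save(s,"crop1.png",(180,160,440,290),3)
f=s["frame"].astype(int); g=f.sum(2)/3
# grey dark blob for the case
roi=np.zeros(g.shape,np.uint8); roi[185:255,245:290]=1
print("glass",f[200,240],"case",f[205,262],f[226,266],f[238,273])
m=((g<115)&(roi>0)).astype(np.uint8)
n,l,st,c=cv2.connectedComponentsWithStats(m); print(st[:4],c[:4])
```

```text
glass [129 133 124] case [80 80 74] [81 81 74] [117 111 104]
[[     0      0    560    420 234286]
 [   252    193     32     57    914]] [[279.54661397 209.4552214 ]
 [267.55142232 220.97811816]]
```

View pics/crop1.png

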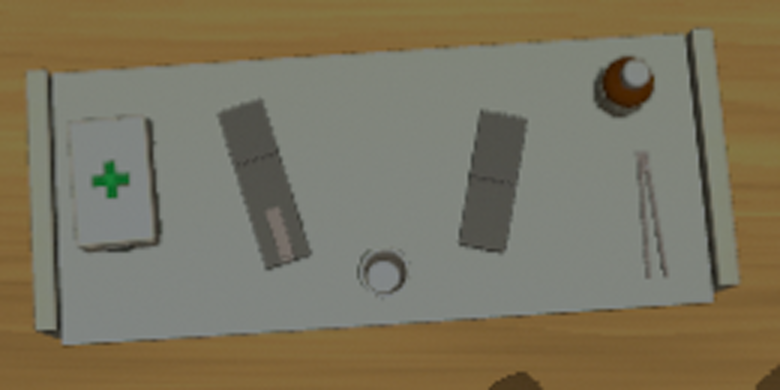

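The crop confirms it: the slim grey case has its light clip at crop (278,232), clip end to the front. Its corners are near (219,114), (263,100), (310,256) and (267,269). The shelf's front edge runs from (62,344) to (712,301).

```bash
cat >> h.py <<'E'
def case_fit(s,x0,y0,x1,y1,thr=115):
    g=s["frame"].astype(int).sum(2)/3; m=np.zeros(g.shape,np.uint8)
    m[y0:y1,x0:x1]=(g[y0:y1,x0:x1]<thr); m=cv2.morphologyEx(m,cv2.MORPH_CLOSE,np.ones((7,7)))
    v,u=np.nonzero(m); P=np.array([ray(s,a,b,.088)[:2] for a,b in zip(u,v)])
    (c,sz,an)=cv2.minAreaRect((P*1000).astype(np.float32)); w=np.linalg.eigh(np.cov(P.T))[1][:,1]
    return P.mean(0),c,sz,an,np.degrees(np.arctan2(w[1],w[0]))
E
python3 - <<'E'
from h import *
s=snapshot("top")
q=lambda u,v,z:ray(s,180+u/3,160+v/3,z)[:2]
a,b=q(62,344,.08),q(712,301,.08); print("front",a,b,"len",np.linalg.norm(a-b),"yaw",np.degrees(np.arctan2(*(a-b)[::-1]))-90)
a,b=q(50,72,.08),q(688,36,.08); print("back",a,b,"yaw",np.degrees(np.arctan2(*(a-b)[::-1]))-90)
for p in [(219,114),(263,100),(310,256),(267,269)]: print(q(*p,.088))
print(case_fit(s,245,185,290,255))
for p in [(68,118),(157,243)]: print("aid",q(*p,.12))
print(q(384,272,.118))
E
```

```text
front [0.41390173 0.25851529] [ 0.44717659 -0.20894815] len 0.46864623084687235 yaw 4.071545919032729
back [0.61342692 0.27401471] [ 0.64378624 -0.19811753] yaw 3.6792008388693915
[0.58075114 0.14798117]
[0.59128654 0.11619186]
[0.47780158 0.08128935]
[0.46828689 0.11186359]
(array([0.53054175, 0.11571987]), (531.2586669921875, 115.98155212402344), (122.15713500976562, 35.335044860839844), 18.05847930908203, np.float64(-162.1029037725211))
aid [0.57084406 0.2526286 ]
aid [0.48259632 0.18741929]
[0.46366948 0.02975487]
```

play_rows:
  plan:
    - [0, 0, 0, 0, 0, 7.13]
    - [0, 0, 0, 0, 0, 7.13]
    - [0, 0, 0, 0, 0, 7.13]
    - [-1.5, 3.7, 0, 0, 0, 0]
    - [-1.5, 3.7, 0, 0, 0, 0]
    - [-1.5, 3.7, 0, 0, 0, 0]
    - [-1.5, 3.7, 0, 0, 0, 0]
    - [-1.5, 3.7, 0, 0, 0, 0]
    - [-1.5, 3.7, 0, 0, 0, 0]
    - [-1.5, 3.7, 0, 0, 0, 0]
    - [-1.5, 3.7, 0, 0, 0, 0]
    - [-1.5, 3.7, 0, 0, 0, 0]
    - [-1.5, 3.7, 0, 0, 0, 0]
    - [-1.5, 3.7, 0, 0, 0, 0]
    - [-1.5, 3.7, 0, 0, 0, 0]
    - [-1.5, 3.7, 0, 0, 0, 0]
    - [-1.5, 3.7, 0, 0, 0, 0]
    - [-1.5, 3.7, 0, 0, 0, 0]
    - [-1.5, 3.7, 0, 0, 0, 0]
    - [-1.5, 3.7, 0, 0, 0, 0]
  grip: 6.0

```text
clock: 2.77
tool_pos: [0.5001, 0.0369, 0.2461]
orientation: [180.0, 0.1, -176.1]
force: [0.6, -1.4, -0.2]
opening: 0.0601
gripper_force: 0.0
```

play_rows:
  plan:
    - [-1.8, 3.9, 1.0, 0, 0, 0]
    - [-1.8, 3.9, 2.0, 0, 0, 0]
    - [0, 0, 2.0, 0, 0, 0]
    - [0, 0, 2.0, 0, 0, 0]
    - [0, 0, 0, 0, 0, 0]
    - [0, 0, 0, 0, 0, 0]

```text
clock: 3.27
tool_pos: [0.5274, 0.1077, 0.1781]
orientation: [-179.9, -0.1, -176.1]
force: [-0.8, -0.2, -0.3]
opening: 0.0601
gripper_force: 0.0
```

Run:
```python
from h import *
o=get_obs(); print(o["tool_pos"],o["orientation"],o["clock"])
s=snapshot("wrist"); save(s,"w1.png"); print(s["position"],s["attitude"])
for t in ("case","case_tip","shelf_edge"): print(t,[(np.round(d["position"],3).tolist(),round(d["score"],2)) for d in spot_point("wrist",t)][:2])
```

```text
[0.52739626 0.10774832 0.17806247] [-1.79925881e+02 -1.11543286e-01 -1.76059486e+02] 3.2667
[0.44488617 0.10161985 0.3167445 ] [1.62367294e+02 5.40445235e-02 9.39750679e+01]
case [([0.537, 0.12, 0.077], 0.95)]
case_tip [([0.475, 0.1, 0.083], 0.93)]
shelf_edge [([0.431, 0.024, 0.079], 0.83)]
```

View pics/w1.png

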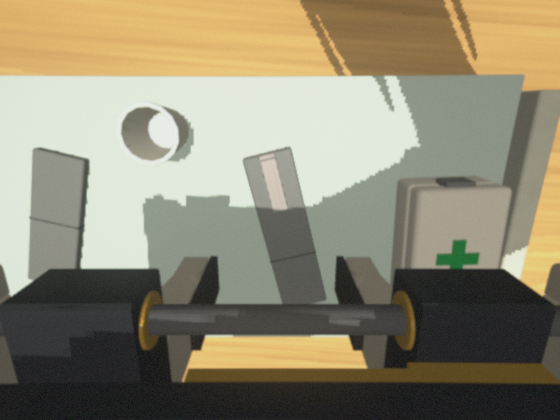

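The wrist view shows the case between the fingers, with its clip-end corners at (244,158) and (291,148) and the glass front edge along row ~76. The edge is parallel to the hand. The latch of the aid box and the cup are clear of the fingers.

Run:
```python
from h import *
s=snapshot("wrist")
a,b=ray(s,244,159,.088)[:2],ray(s,291,148,.088)[:2]; m=(a+b)/2; print(a,b,np.linalg.norm(a-b),m)
c,d=ray(s,314,252,.088)[:2],ray(s,272,263,.088)[:2]; n=(c+d)/2;v=n-m; print("yaw",np.degrees(np.arctan2(v[1],v[0])),"centre",m+.06*v/np.linalg.norm(v))
e,f=ray(s,30,76,.08)[:2],ray(s,510,75,.08)[:2]; print("edge",e,f,np.degrees(np.arctan2(*(f-e)[::-1]))-90)
v=s["frame"].astype(int).sum(2)/3
for u in (60,230,290): 
    g=np.diff(v[60:95,u]); print(u,60+np.argmax(abs(g)))
```

```text
[0.48284991 0.08235742] [0.47334607 0.11345655] 0.03251890199683657 [0.47809799 0.09790698]
yaw 17.32982753541512 centre [0.53537434 0.11577929]
edge [ 0.44057219 -0.05751934] [0.41869793 0.2508614 ] 4.057345951696661
60 72
230 73
290 72
```

play_rows:
  plan:
    - [-0.3, 0.4, 0, 0, 0, 0]
    - [-0.3, 0.4, 1.5, 0, 0, 0]
    - [0, 0, 2.0, 0, 0, 0]
    - [0, 0, 2.0, 0, 0, 0]
    - [0, 0, 1.0, 0, 0, 0]
    - [0, 0, 0, 0, 0, 0]
    - [0, 0, 0, 0, 0, 0]
    - [0, 0, 0, 0, 0, 0]

```text
clock: 4.18
tool_pos: [0.5341, 0.1167, 0.1147]
orientation: [180.0, 0.1, -176.1]
force: [-0.3, 0.5, 0.4]
opening: 0.06
gripper_force: 0.0
```

play_rows:
  plan:
    - [0, 0, 0.6, 0, 0, 0]
    - [0, 0, 0.6, 0, 0, 0]
    - [0, 0, 0, 0, 0, 0]
    - [0, 0, 0, 0, 0, 0]
  grip: 4.6

```text
clock: 4.52
tool_pos: [0.5331, 0.1163, 0.1013]
orientation: [-180.0, -0.0, -176.1]
force: [0.8, 1.1, 0.2]
opening: 0.0466
gripper_force: 0.0
```

play_rows:
  plan:
    - [0, 0, 0, 0, 0, 0]
    - [0, 0, 0, 0, 0, 0]
    - [0, 0, 0, 0, 0, 0]
  grip: 4.0

```text
clock: 4.77
tool_pos: [0.5334, 0.1164, 0.1017]
orientation: [180.0, 0.0, -176.1]
force: [-0.0, -0.3, 0.5]
opening: 0.04
gripper_force: 0.2
```

play_rows:
  plan:
    - [0, 0, 0, 0, 0, 0]
    - [0, 0, 0, 0, 0, 0]
    - [0, 0, 0, 0, 0, 0]
  grip: 3.7

```text
clock: 5.02
tool_pos: [0.5334, 0.1165, 0.1017]
orientation: [180.0, 0.0, -176.1]
force: [-0.2, 0.0, 0.6]
opening: 0.0374
gripper_force: 13.7
```

play_rows:
  plan:
    - [0, 0, 0, 0, 0, 0]
    - [0, 0, 0, 0, 0, 0]
    - [0, 0, 0, 0, 0, 0]
  grip: 3.5

```text
clock: 5.27
tool_pos: [0.5334, 0.1165, 0.1016]
orientation: [180.0, 0.0, -176.1]
force: [0.3, -0.4, 1.2]
opening: 0.0364
gripper_force: 26.6
```

play_rows:
  plan:
    - [0, 0, 0, 0, 0, 0]
    - [0, 0, 0, 0, 0, 0]
    - [0, 0, 0, 0, 0, 0]
    - [0, 0, 0, 0, 0, 0]
  grip: 3.65

```text
clock: 5.6
tool_pos: [0.5334, 0.1165, 0.1016]
orientation: [180.0, 0.0, -176.1]
force: [0.4, 1.0, 2.2]
opening: 0.0369
gripper_force: 18.6
```

Run:
```python
from h import *
s=snapshot("wrist"); save(s,"w2.png"); save(snapshot("top"),"t2.png",(180,160,440,290),3)
```

```text
(no output)
```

View pics/w2.png

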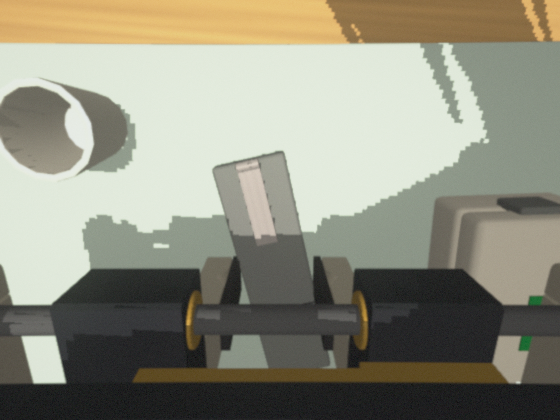

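The wrist view shows the case still about 12–13° askew between the pads, with clip-end corners at (214,168) and (284,152). Squeezing has locked it by friction, so I'll ease the grip and turn the hand instead, so the case slides round flat.

play_rows:
  plan:
    - [0, 0, 0, 0, 0, 0]
    - [0, 0, 0, 0, 0, 0]
    - [0, 0, 0, 0, 0, 3]
    - [0, 0, 0, 0, 0, 3]
    - [0, 0, 0, 0, 0, 3]
    - [0, 0, 0, 0, 0, 3]
    - [0, 0, 0, 0, 0, 1.5]
    - [0, 0, 0, 0, 0, 0]
    - [0, 0, 0, 0, 0, 0]
  grip: 3.75

```text
clock: 6.45
tool_pos: [0.5333, 0.1164, 0.1016]
orientation: [180.0, 0.0, 170.5]
force: [0.9, 1.1, 2.5]
opening: 0.0377
gripper_force: 8.5
```

Run:
```python
from h import *
s=snapshot("top")
for t in ("case","case_tip"): print(t,[(np.round(d["position"],3).tolist(),round(d["score"],2)) for d in spot_point("top",t)][:1])
s=snapshot("wrist"); save(s,"w3.png");print(get_obs()["joint_pos"])
for t in ("case","case_tip"): print(t,[(np.round(d["position"],3).tolist(),round(d["score"],2)) for d in spot_point("wrist",t)][:1])
```

```text
case [([0.746, 0.216, -0.001], 0.94)]
case_tip [([0.756, 0.16, -0.002], 0.97)]
[ 3.28851175e+01  1.65024875e+01 -2.62990090e+01  3.48579158e-04
 -4.71882696e+01 -1.32429066e+02]
case [([0.536, 0.121, 0.077], 0.78)]
case_tip [([0.473, 0.112, 0.08], 0.81)]
```

View pics/w3.png

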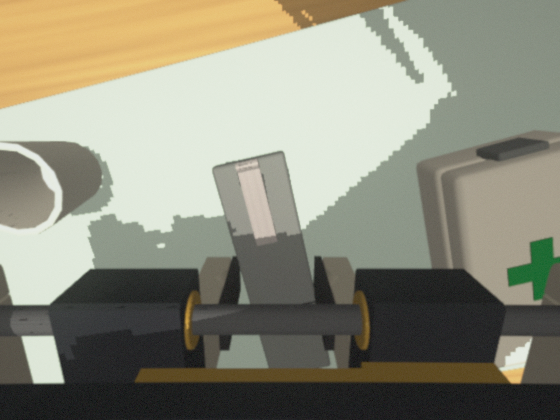

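The case has turned with the hand: its end, (214,168)–(284,152), is now nearly parallel to the glass edge, (0,107)–(410,0). I'll release, rise, square the hand and look again.

play_rows:
  plan:
    - [0, 0, 0, 0, 0, 0]
    - [0, 0, 0, 0, 0, 0]
    - [0, 0, 0, 0, 0, 0]
    - [0, 0, -1.0, 0, 0, 0]
    - [0, 0, -2.0, 0, 0, 0]
    - [0, 0, -2.0, 0, 0, -6.75]
    - [0, 0, -1.0, 0, 0, -6.75]
    - [-3.0, 0, 0, 0, 0, 0]
    - [-3.0, 0, 0, 0, 0, 0]
    - [-2.6, 0, 0, 0, 0, 0]
    - [0, 0, 0, 0, 0, 0]
    - [0, 0, 0, 0, 0, 0]
    - [0, 0, 0, 0, 0, 0]
  grip: 5.6

```text
clock: 7.83
tool_pos: [0.6185, 0.122, 0.1614]
orientation: [-180.0, -0.1, -176.1]
force: [0.7, -0.5, 0.1]
opening: 0.0558
gripper_force: 0.0
```

play_rows:
  plan:
    - [0, 0, 0, 0, 0, 0]
    - [0, 0, 0, 0, 0, 0]
    - [0, 0, 0, 0, 0, 0]
  grip: 0

```text
clock: 8.08
tool_pos: [0.6186, 0.1224, 0.162]
orientation: [180.0, 0.0, -176.1]
force: [-0.6, -0.1, 0.1]
opening: 0.0412
gripper_force: 0.0
```

Run:
```python
from h import *
s=snapshot("top")
for t in ("case","case_tip"): print(t,[(np.round(d["position"],3).tolist(),round(d["score"],2)) for d in spot_point("top",t)][:1])
s=snapshot("wrist"); save(s,"w4.png");o=get_obs();print(o["tool_pos"],o["orientation"],o["opening"])
for t in ("case","case_tip"): print(t,[(np.round(d["position"],3).tolist(),round(d["score"],2)) for d in spot_point("wrist",t)][:1])
```

```text
case [([0.329, 0.167, -0.004], 0.96)]
case_tip [([0.472, 0.113, 0.081], 0.83)]
[0.61890424 0.12235363 0.16177665] [ 1.79993055e+02  1.43120647e-02 -1.76064890e+02] 0.02545017954234874
case [([0.536, 0.117, 0.078], 0.75)]
case_tip [([0.758, 0.157, -0.004], 0.55)]
```

View pics/w4.png

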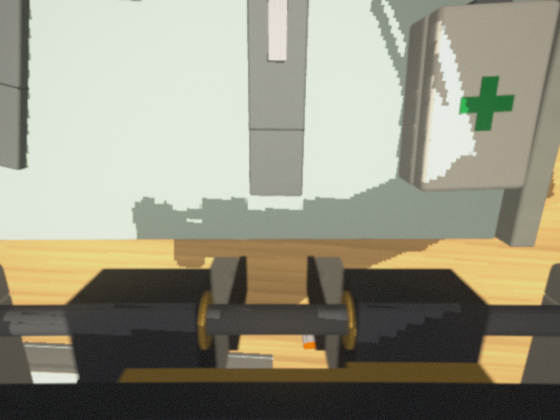

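The case is square to the shelf. Its back end lies at row ~194, columns 249–303, parallel to the back edge at row 238 and centred under the hand at column ~277.

Run:
```python
from h import *
s=snapshot("wrist"); th=np.radians(3.95); ex=np.array([np.cos(th),np.sin(th)]); ey=np.array([-ex[1],ex[0]])
E0=np.array([.4305,.0248])
f=lambda u,v,z:(lambda p:(np.round([(p-E0)@ex*1000,(p-E0)@ey*1000],1)))(ray(s,u,v,z)[:2])
print("back end",f(249,195,.088),f(303,194,.088),"front-ish",f(248,2,.088),f(307,2,.088),"back edge",f(150,239,.08),f(450,238,.08))
o=get_obs(); p=o["tool_pos"][:2]-E0; print("tcp",p@ex*1000,p@ey*1000,o["tool_pos"],o["opening"])
```

```text
back end [167.4  66.1] [166.8 100.8] front-ish [59.4 68.3] [ 59.4 100.3] back edge [201.1  -3.9] [200.3 203.8]
tcp 194.799329243929 84.30384976502494 [0.61902924 0.12232252 0.16157875] 0.013514716503570648
```

play_rows:
  plan:
    - [0, 0, 2, 0, 0, 0]
    - [0, 0, 2, 0, 0, 0]
    - [0, 0, 1.4, 0, 0, 0]
    - [0, 0, 0.6, 0, 0, 0]
    - [0, 0, 0, 0, 0, 0]
    - [0, 0, 0, 0, 0, 0]
    - [0.5, 0, 0, 0, 0, 0]
    - [0.5, 0, 0, 0, 0, 0]
    - [0.3, 0, 0, 0, 0, 0]
    - [0.3, 0, 0, 0, 0, 0]
    - [0.3, 0, 0, 0, 0, 0]
    - [0.3, 0, 0, 0, 0, 0]
    - [0.3, 0, 0, 0, 0, 0]
    - [0.4, 0, 0, 0, 0, 0]
    - [0.5, 0, 0, 0, 0, 0]
    - [0.5, 0, 0, 0, 0, 0]
    - [0.5, 0, 0, 0, 0, 0]
    - [0.5, 0, 0, 0, 0, 0]
    - [0.3, 0, 0, 0, 0, 0]
    - [0.1, 0, 0, 0, 0, 0]

```text
clock: 10.1
tool_pos: [0.5658, 0.1187, 0.1018]
orientation: [180.0, 0.0, -176.1]
force: [2.7, 0.4, 2.2]
opening: 0.0005
gripper_force: 1.2
```

```bash
cat >> h.py <<'E'
th=np.radians(3.95); ex=np.array([np.cos(th),np.sin(th)]); ey=np.array([-ex[1],ex[0]]); E0=np.array([.4305,.0248])
def sh(p): p=np.array(p[:2])-E0; return np.round([p@ex*1000,p@ey*1000],1)
E
python3 - <<'E'
from h import *
s=snapshot("wrist"); save(s,"w5.png"); o=get_obs(); print(sh(o["tool_pos"]),o["tool_pos"],o["orientation"],o["force"],o["opening"])
for t in ("case","case_tip"): print(t,[(sh(d["position"]),round(d["score"],2)) for d in spot_point("wrist",t)][:1])
E
```

```text
[141.5  84.3] [0.56584919 0.1186781  0.10171735] [ 1.79992129e+02  1.03961160e-02 -1.76069610e+02] [1.24346242 0.12877005 1.98872921] 0.00024936304732036015
case [(array([71.7, 84.4]), 0.78)]
case_tip []
```

View pics/w5.png

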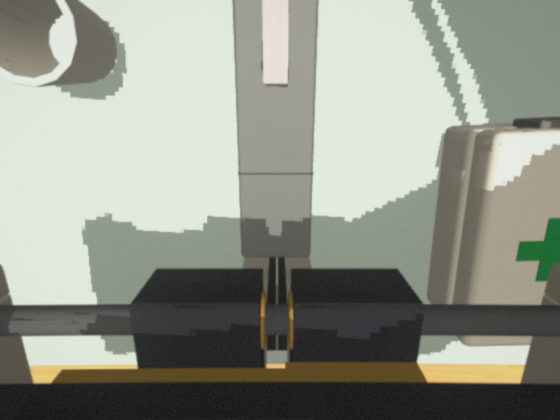

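The case is square against the closed fingers (its back edge is at row ~257, columns 243–311) and is sliding straight. I'll push on to just short of the target.

play_rows:
  plan:
    - [0.3, 0, 0, 0, 0, 0]
    - [0.5, 0, 0, 0, 0, 0]
    - [0.5, 0, 0, 0, 0, 0]
    - [0.5, 0, 0, 0, 0, 0]
    - [0.5, 0, 0, 0, 0, 0]
    - [0.5, 0, 0, 0, 0, 0]
    - [0.5, 0, 0, 0, 0, 0]
    - [0.4, 0, 0, 0, 0, 0]
    - [0.3, 0, 0, 0, 0, 0]
    - [0.2, 0, 0, 0, 0, 0]
    - [0.2, 0, 0, 0, 0, 0]
    - [0.1, 0, 0, 0, 0, 0]
    - [0, 0, 0, 0, 0, 0]
    - [0, 0, 0, 0, 0, 0]

```text
clock: 11.42
tool_pos: [0.5213, 0.1156, 0.1015]
orientation: [-180.0, -0.0, -176.1]
force: [-0.1, 0.4, -0.1]
opening: 0.0001
gripper_force: 0.0
```

Run:
```python
from h import *
o=get_obs(); print(sh(o["tool_pos"]),o["tool_pos"],o["orientation"],o["force"])
for c in ("wrist","top","scene"):
    s=snapshot(c); save(s,c+"6.png",*(((200,120,380,240),4) if c=="scene" else (None,1)))
    for t in ("case","case_tip"): print(c,t,[(sh(d["position"]),round(d["position"][2],3),round(d["score"],2)) for d in spot_point(c,t)][:4])
```

```text
[96.9 84.3] [0.52134541 0.11561101 0.10152306] [-1.79999275e+02 -2.74359585e-03 -1.76076123e+02] [-0.06986827  0.38027767 -0.1293315 ]
wrist case [(array([27.5, 85.6]), 0.079, 0.66)]
wrist case_tip [(array([30.4, 86.6]), 0.08, 0.47)]
top case [(array([326.3, 169.9]), -0.001, 0.97), (array([-95.3, 150.5]), -0.001, 0.96), (array([25.2, 87.5]), 0.081, 0.77), (array([ 163.7, -182. ]), 0.082, 0.3)]
top case_tip [(array([-83.2,  87.7]), 0.001, 0.78), (array([-33.1,  84.6]), 0.076, 0.74), (array([337.7, 110.4]), -0.007, 0.63)]
scene case [(array([ 19.5, 363.1]), -0.005, 0.78), (array([-93.5, 146.6]), 0.001, 0.72), (array([23.2, 83.5]), 0.079, 0.61), (array([325.3, 171.1]), -0.001, 0.61)]
scene case_tip [(array([-80.7,  88.2]), 0.005, 0.91), (array([99., -0.]), -0.004, 0.74), (array([337.1, 112.5]), 0.001, 0.72), (array([-41.4, 359.2]), 0.001, 0.54)]
```

View pics/wrist6.png

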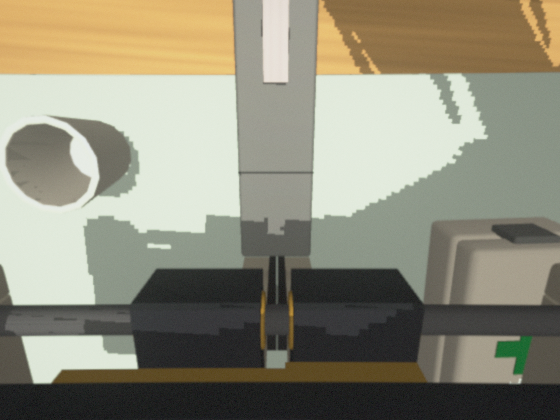

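Nearly there: the clip's inner end is at row ~82 and the glass edge at row ~74, with the case square. Now to work out the remainder.

Run:
```python
from h import *
s=snapshot("wrist")
r=lambda u,v,z:sh(ray(s,u,v,z))
g=s["frame"].astype(int).sum(2)/3
for u in (150,200): print("edge row",60+np.argmax(abs(np.diff(g[60:95,u]))))
print("clip col",g[76:90,275].astype(int),"back col",g[250:262,258].astype(int))
print("edge",r(150,74.5,.08),r(200,74.5,.08),"clip end",r(265,82.5,.0916),r(286,82.5,.0916),"back end",r(243,256,.088),r(311,256,.088))
t=snapshot("top"); g=t["frame"].astype(int).sum(2)/3
for u in (258,262,266): print(u,g[240:285,u].astype(int).tolist())
```

```text
edge row 74
edge row 74
clip col [224 224 224 224 225 215 162 117 134 147 151 153 154 152] back col [ 88  89  88  91  88  91 102 106 106 101 100  98]
edge [ 1.9 28.8] [ 1.8 50.5] clip end [ 5.6 79.1] [ 5.6 87.6] back end [84.5 67.4] [ 84.5 100.6]
258 [42, 139, 156, 156, 155, 155, 155, 154, 156, 155, 155, 155, 155, 155, 156, 155, 156, 155, 155, 155, 155, 155, 155, 155, 156, 155, 155, 156, 155, 155, 155, 113, 115, 116, 118, 119, 118, 117, 119, 115, 111, 112, 115, 116, 113]
262 [30, 87, 99, 100, 100, 100, 98, 97, 95, 95, 95, 90, 101, 104, 101, 109, 109, 108, 107, 115, 118, 121, 120, 119, 121, 122, 119, 117, 126, 127, 125, 93, 90, 104, 102, 102, 101, 116, 119, 115, 112, 114, 116, 116, 113]
266 [52, 90, 99, 99, 99, 98, 99, 99, 98, 99, 88, 96, 99, 100, 100, 100, 100, 99, 99, 101, 101, 100, 100, 101, 100, 101, 101, 100, 101, 101, 101, 101, 101, 100, 101, 101, 101, 101, 99, 101, 101, 102, 102, 102, 101]
```

Run:
```python
from h import *
t=snapshot("top"); f=t["frame"].astype(int); g=f.sum(2)/3
for u in (264,266,268,272,274): print(u,g[284:306,u].astype(int).tolist(), (f[284:306,u,0]-f[284:306,u,2]).tolist())
for u in (225,245,255): print("edge",u,g[262:280,u].astype(int).tolist())
for v in (268,271,274,280,285): print(v,sh(ray(t,268,v,.088)),sh(ray(t,255,v,.08)))
for v in (260,280): print(v,g[v,255:285].astype(int).tolist())
```

```text
264 [98, 98, 100, 101, 118, 114, 110, 111, 108, 112, 111, 113, 116, 116, 112, 111, 95, 90, 63, 62, 43, 30] [12, 13, 17, 19, 79, 83, 81, 82, 80, 82, 82, 82, 83, 83, 81, 81, 72, 68, 51, 49, 21, -15]
266 [101, 102, 102, 96, 117, 116, 111, 110, 109, 113, 111, 113, 115, 116, 113, 112, 105, 102, 105, 96, 52, 30] [9, 8, 9, 8, 80, 82, 81, 83, 80, 82, 82, 82, 84, 84, 82, 80, 79, 76, 78, 70, -16, -14]
268 [102, 102, 102, 91, 117, 115, 111, 111, 109, 112, 111, 113, 116, 116, 112, 111, 106, 102, 103, 69, 66, 62] [9, 8, 8, 22, 79, 81, 81, 81, 81, 84, 81, 80, 84, 83, 81, 82, 80, 76, 77, 38, -21, -20]
272 [140, 114, 135, 106, 119, 115, 112, 113, 110, 114, 112, 112, 116, 115, 113, 112, 107, 103, 107, 109, 111, 112] [16, 14, 15, 45, 80, 82, 80, 82, 81, 81, 81, 82, 83, 83, 80, 82, 79, 76, 79, 80, 80, 83]
274 [100, 103, 107, 90, 116, 114, 111, 113, 109, 114, 113, 112, 116, 116, 112, 112, 108, 104, 107, 111, 112, 112] [10, 10, 9, 42, 82, 82, 82, 82, 81, 83, 82, 82, 83, 83, 82, 82, 78, 77, 79, 79, 80, 83]
edge 225 [94, 95, 95, 94, 94, 94, 95, 93, 95, 94, 94, 76, 70, 69, 67, 69, 68, 66]
edge 245 [156, 156, 155, 156, 155, 155, 155, 155, 156, 156, 104, 102, 77, 71, 70, 70, 88, 111]
edge 255 [155, 155, 155, 155, 154, 155, 156, 155, 156, 128, 118, 115, 117, 119, 118, 117, 118, 115]
268 [ 4.7 88.6] [  7.  116.7]
271 [-1.6 89. ] [  0.5 117.1]
274 [-8.  89.4] [ -5.9 117.4]
280 [-20.7  90.1] [-18.7 118.1]
285 [-31.2  90.7] [-29.3 118.7]
260 [155, 155, 155, 154, 155, 155, 155, 117, 99, 100, 101, 101, 101, 100, 100, 100, 100, 100, 100, 100, 101, 101, 96, 147, 155, 155, 154, 155, 155, 155]
280 [111, 110, 111, 110, 111, 111, 110, 111, 106, 102, 100, 101, 101, 110, 134, 140, 140, 141, 110, 101, 101, 102, 102, 100, 70, 105, 113, 113, 115, 114]
```

Three measures of the remaining travel agree at about 3.2 mm (wrist view: back end 2.6 and clip end 3.7; top view: tip 3.2).

play_rows:
  plan:
    - [0.1, 0, 0, 0, 0, 0]
    - [0.1, 0, 0, 0, 0, 0]
    - [0.1, 0, 0, 0, 0, 0]
    - [0.03, 0, 0, 0, 0, 0]
    - [0, 0, 0, 0, 0, 0]
    - [0, 0, 0, 0, 0, 0]
    - [0, 0, 0, 0, 0, 0]

```text
clock: 12.6
tool_pos: [0.518, 0.1153, 0.1016]
orientation: [-180.0, -0.0, -176.1]
force: [-0.4, -0.2, 0.1]
opening: 0.0004
gripper_force: 0.0
```

Run:
```python
from h import *
o=get_obs(); print(sh(o["tool_pos"]),o["force"])
s=snapshot("wrist"); g=s["frame"].astype(int).sum(2)/3
r=lambda u,v,z:sh(ray(s,u,v,z))
print("clip col",g[76:90,275].astype(int),"back",g[250:262,258].astype(int),"edge",g[74:88,150].astype(int),g[74:88,200].astype(int))
print([r(200,v,.08)[0] for v in (78,80,82)],[r(275,v,.0916)[0] for v in (80,82,84)])
t=snapshot("top"); f=t["frame"].astype(int); d=f[:,:,0]-f[:,:,2]
for u in (264,266,268,274,276): print(u,d[284:294,u].tolist())
print([sh(ray(t,268,v,.082))[0] for v in (288,289,290)])
```

```text
[93.5 84.3] [-0.40406369 -0.16235962  0.14866073]
clip col [223 225 224 224 224 216 185 160 153 154 153 154 152 151] back [ 90  90  88  88  84  86  99 104 102 104 101  99] edge [182 182 182 182 183 183 184 184 190 204 218 225 227 225] [186 184 184 183 181 182 183 183 188 205 220 224 226 225]
[np.float64(-0.2), np.float64(0.6), np.float64(1.4)] [np.float64(1.3), np.float64(2.0), np.float64(2.8)]
264 [12, 13, 18, 18, 16, 49, 80, 82, 78, 81]
266 [8, 9, 8, 9, 9, 44, 80, 82, 80, 83]
268 [8, 9, 9, 9, 9, 58, 80, 81, 81, 83]
274 [10, 10, 10, 9, 10, 78, 81, 83, 82, 83]
276 [9, 9, 9, 8, 21, 80, 81, 82, 80, 84]
[np.float64(-37.4), np.float64(-39.5), np.float64(-41.6)]
```

It overhangs about 40 mm (top: 39.8; wrist: clip end within 0.3 mm of the edge) and is square. Backing off and rising.

play_rows:
  plan:
    - [-0.3, 0, 0, 0, 0, 0]
    - [-1, 0, 0, 0, 0, 0]
    - [-2, 0, 0, 0, 0, 0]
    - [-2, 0, 0, 0, 0, 0]
    - [0, 0, -2, 0, 0, 0]
    - [0, 0, -3, 0, 0, 0]
    - [0, 0, -4, 0, 0, 0]
    - [0, 0, -4, 0, 0, 0]
    - [-3, 0, -2, 0, 0, 0]
    - [-3, 0, 0, 0, 0, 0]
    - [-3, 0, 0, 0, 0, 0]
    - [0, 0, 0, 0, 0, 0]
    - [0, 0, 0, 0, 0, 0]
    - [0, 0, 0, 0, 0, 0]

```text
clock: 13.87
tool_pos: [0.6609, 0.1249, 0.2506]
orientation: [-180.0, -0.1, -176.1]
force: [-1.7, -1.2, -0.1]
opening: 0.0003
gripper_force: 0.0
```

Run:
```python
from h import *
t=snapshot("top"); save(t,"final.png",(180,160,440,340),3)
for n in ("case_tip","case","file_box","cup"): print(n,[(sh(d["position"]),round(d["position"][2],3),round(d["score"],2)) for d in spot_point("top",n)][:3])
f=t["frame"].astype(int); d=f[:,:,0]-f[:,:,2]
for u in (264,266,268,274,276): print(u,d[284:294,u].tolist())
```

```text
case_tip [(array([-83.6,  88.3]), 0.0, 0.73)]
case [(array([22.2, 84.7]), 0.081, 0.77), (array([-94.3, 150.7]), -0.002, 0.74), (array([329.4, 166.8]), -0.003, 0.54)]
file_box [(array([ 97.7, -81.5]), 0.081, 0.67), (array([23.7, 84.9]), 0.08, 0.35)]
cup [(array([35.5, -1. ]), 0.079, 0.65)]
264 [8, 8, 13, 13, 11, 36, 57, 59, 55, 59]
266 [4, 5, 4, 5, 4, 30, 58, 60, 59, 61]
268 [5, 4, 5, 6, 5, 41, 60, 60, 59, 60]
274 [10, 11, 10, 10, 8, 56, 59, 59, 59, 61]
276 [9, 9, 9, 10, 23, 57, 59, 59, 58, 61]
```

View pics/final.png

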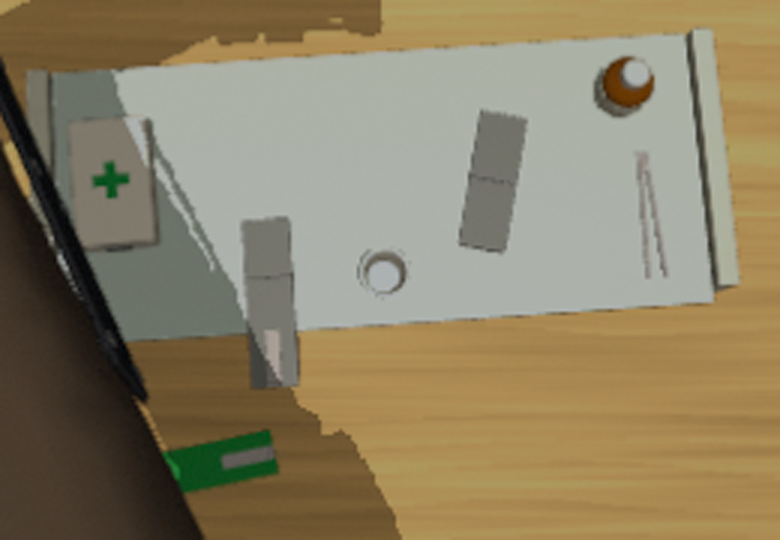

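The final picture shows the clip sticking out past the edge, with the clip end at crop (273,387) and the edge at row ~330. The case is square and unmoved since the hand left, and everything else is where it was.

```bash
python3 -c "
from plant import *
print(close_job())"
```

```text
the job is handed in; nothing more can be done
None
```

The case now sticks out about 40 mm over the shelf's front edge, clip first and square to it. It was only slid, though I turned it square first with the fingers lightly on its sides. Everything else is where it was, the hand is clear, and the job is handed in at about 14 s; no verdict came back.

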